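Counter-hold the bolt behind the electrics box

ROBOT

A 6-joint arm with a two-finger parallel gripper is mounted at the origin on the work surface. World frame = base frame: x ahead of the robot, y to its left, z up, the work surface at z = 0. Lengths are in mm, angles in degrees, forces in N, time in s.
With the tool pointing down it reaches from about 300 to 850 mm from the base axis. Payload 4.2 kg.
Tool frame: the origin (TCP) lies between the finger pads, 19 mm behind the fingertips; this is the grasp point; z points along the fingers, y is the line along which they close (so a half turn about z gives the same grasp; the last joint's range is limited). The gripper opens to 91 mm and grips with 3 to 60 N. Pads are 32 mm wide; open, the fingers measure 118 mm over their backs; the gripper's body (76 mm by 178 mm) begins 60 mm behind the grasp point.
Start: joints at [62.452, 18.312, 89.639, -0, 72.044, -1.146], TCP at [255.686, 515.04, 232.776] pointing down, gripper open.
Joint ranges: [-177.97, 177.97], [-48.28, 115.42], [12.27, 149.76], [-77.06, 257.06], [2.81, 150.46], [-146.56, 146.56]. Speed limits (degrees/s): [147.25, 147.25, 180, 180, 180, 180].

INTERFACE

Orientations are given as [roll, pitch, yaw] about the fixed x, y, z axes, in that order (R = Rz(yaw) Ry(pitch) Rx(roll)).
In Python, from workcell import env, order, grab_frame, camera_model gives the robot as it stands (env), with the cameras as plain functions and the job (order).
- The arm moves only by the shell command python3 drive.py [OPENING] [FORCE], which reads ROWS from standard input. ROWS is a JSON object whose key "deltas" holds a list of rows, 1 to 8 of them, each of 6 numbers: dx, dy, dz in mm, then a rotation vector rx, ry, rz in degrees; each row shifts and turns the commanded pose from where the row before left it, along the tool's axes as they then stand; what a row does not reach is not made up. A row lasts 1/10 s, in which the tool goes at most 50 mm and 8.59 degrees, less where a joint would pass 70% of its speed; a pose out of reach is approached as far as the arm can. OPENING is the finger opening in mm, set as the command begins (- or left out keeps the last). The fingers move at their own pace and stop on an object; FORCE is the grip in N (left out, the last holds). Time passes only in rows, so rows that do not move let the fingers close. It prints the time, the measured TCP pose, the force, the opening and the grip force at its end. Input that does not fit is refused with a message, and nothing moves.
- env.state(): the state, without advancing time (a new reading comes with each control period).
- grab_frame(name): name is "scene" or "top" or "wrist"; returns the picture (400x640x3 uint8, blue, green, red); there is no depth.
- camera_model(name): a dict with "fx", "fy", "cx", "cy" (pixels), "T" (4x4, takes a point from camera to world coordinates). Camera axes: x right, y up, looking along -z (the intrinsics and any distortion apply to the point x, -y, -z); pixel columns grow to the right and rows downward; lengths in mm; the calibration is good to about 2 mm. A picture is of the moment at which its call begins: read the wrist's pose just before it. camera_model takes no time and is no camera call; for the wrist camera it gives the pose at the moment of the call.
- order.job_done(): hands the job in; it is judged then, once.
The state is a dict: "time_s": time; "qpos": joint angles; "qvel": joint speeds; "effort": joint torques, N m; "ee_pos": TCP position; "ee_rot": TCP orientation; "force": force on the tool from outside, world axes, zero at the start; "torque": the same for the moment, N m; "gripper_width": finger opening in mm; "gripper_force": force on a finger pad.
Only numpy, scipy, OpenCV 4.12 (cv2) and the standard library are available. Lean on these libraries where they do the work, as an engineer would, in place of code of your own. Each camera call takes 0.05 s, during which the arm holds its last target. There are 200 camera calls.

TASK

The slow nut runner is turning the bolt in the steel bracket, head and all, because nobody is holding the head, which sits in the narrow gap between the bracket and the grey electrics box. Lower the box's blue lid until it is fully shut, without slamming it, then reach down into the gap behind the box, grip the bolt's hex head between the two fingers so that it stops turning, and finish still holding it there. Leave the lid shut and do not knock the other parts on the bench about.

Things in the scene. Friction and masses are not known exactly. Their poses are not given: they have to be found in the camera images.
- box: grey open-topped plastic box fixed on the bench, 120 (its x) x 160 (its y) x 80 mm high, walls 4 mm. Origin: centre of its underside. Its +x side is the hinge side, where the gap with the bolt head lies; its y runs along the hinge.
- lid (a joint): blue lid, a plate 120 x 160 x 6 mm, hinged along the top of the box's +x wall: rad, 0 = fully shut (flat on the rim, top face 86.5 mm above the bench), 1.57 = standing upright, up to 1.9. Its hinge is stiff (about 0.13 N m friction): the lid stays where it is left. It starts about upright, in the way of a gripper over the gap.
- lid_hinge (a point): middle of the hinge line, on the underside of the lid, 80.5 mm above the bench at the outer face of the box's +x wall. Shut, the lid reaches 120 mm from here towards the box's -x and 80 mm to either side.
- lid_handle (a point): outer end of the black knob on the lid's outer face, 90 mm from the hinge line, at mid width; the knob stands 35 mm off the face. The lid's face is bare to both sides of the knob.
- bracket: fixed upright steel plate, 110 wide, 110 high, 6 mm thick. Origin: on the bench straight below the bolt head's centre, up to 30 mm off the box's middle along y. Axes parallel to the box's; x is the bolt's axis. Box wall at x = -22 mm, plate's near face at x = +22 mm: gap 44 mm, open above and to both y sides. Beyond the plate a yellow nut runner, top 98 mm above the bench, out to x = 240 mm.
- hex_head: bright hexagon bolt head with a red mark, 22 mm across flats (25.4 corners), 14 mm long along the bolt's axis (horizontal, the bracket's x). Origin: its centre, mid-gap, 70 mm above the bench, 40 mm below the bracket's top; nothing below it. Turns about x. A brass sleeve, 21 mm across, 15 mm long, lies between it and the plate.
- bolt (a joint): turn of the bolt, rad, growing at about 0.23 rad/s as the nut runner drags it round with about 0.12 N m; a grip of some 20 N or more on the head stops it.
- relay: black block 30 x 30 x 26 mm lying in the box; origin under its centre.
- fuse_block: red block 50 x 28 x 18 mm lying in the box; origin under its centre.
- washer: loose rubber washer, 44 mm across, 6 mm high, lying beside the box; origin under its centre.
- tub: white tub of nuts, 110 mm across, 70 mm high; bystander.
- amber_jar: amber jar with white cap, 50 mm across, 75 mm high; bystander.
- screwdriver: screwdriver with yellow handle, lying; bystander.
- cover: round metal cover, 80 mm across with two lugs, 13 mm high; bystander.

How it is judged:
By the outcome, as a careful person would: the job done as asked, in the order asked, and still so for the second after the job is handed in, while the arm keeps its last pose, push and grip.
It also fails if it takes over 51 s, if anything falls off the work surface, if the arm or the gripper's body presses on something with over 40 N, if the wrist force passes 120 N, or if a joint passes its speed limit or range.

## Working session

There is one attempt and no reset: what is moved stays moved. The work goes in short steps, Python scripts to look and compute and a shell command to move; the robot and the scene stay as the last step left them, time stands still between calls to the robot, and variables do not carry over. Pictures are saved under pics/ and viewed, at most 10 in all, crops included, and the job is handed in when it is done.

```bash
ls; mkdir -p pics; python3 - <<'E'
from workcell import env, order, grab_frame, camera_model
import cv2
for n in("scene","top"):
    m=camera_model(n); cv2.imwrite(f"pics/{n}0.png",grab_frame(n)); print(n,m)
print(env.state())
E
```

```text
drive.py
pics
workcell.py
scene {'fx': 440.6634518963772, 'fy': 440.6634518963772, 'cx': 322.7630241696156, 'cy': 201.2616786676485, 'T': array([[-7.77124303e-01, -4.25492962e-01,  4.63717108e-01,
         1.08495148e+03],
       [ 6.29278306e-01, -5.14448524e-01,  5.82538865e-01,
         6.90771908e+02],
       [-9.30760539e-03,  7.44512226e-01,  6.67543942e-01,
         8.69182603e+02],
       [ 0.00000000e+00,  0.00000000e+00,  0.00000000e+00,
         1.00000000e+00]])}
top {'fx': 391.8807626729738, 'fy': 391.8807626729738, 'cx': 322.41679420259794, 'cy': 199.55253390474033, 'T': array([[-1.37120744e-02,  9.90695532e-01, -1.35404364e-01,
         4.04081823e+02],
       [-9.99739570e-01, -1.11129926e-02,  1.99322319e-02,
         3.55896734e+01],
       [ 1.82420254e-02,  1.35642413e-01,  9.90589907e-01,
         1.02684110e+03],
       [ 0.00000000e+00,  0.00000000e+00,  0.00000000e+00,
         1.00000000e+00]])}
{'time_s': 0.1, 'qpos': array([ 6.24521012e+01,  1.83493770e+01,  8.96978075e+01,  9.34907103e-04,
        7.20433820e+01, -1.14469750e+00]), 'qvel': array([-0.03688794, -0.01864218, -0.18141521,  0.0279141 , -0.04326546,
       -0.12546443]), 'effort': array([ 1.11890375e-03, -4.13333845e+01, -2.32511687e+01,  7.29406276e-02,
        4.21740348e-02, -6.86403109e-05]), 'ee_pos': array([255.49133955, 514.670173  , 232.00119765]), 'ee_rot': array([-1.79909469e+02, -2.69801809e-03,  1.53596508e+02]), 'force': array([-0.25270413,  0.46859221, -0.24856665]), 'torque': array([-0.0228357 , -0.01740227,  0.00381813]), 'gripper_force': 0.0, 'gripper_width': 91.39230329252051}
```

View pics/top0.png

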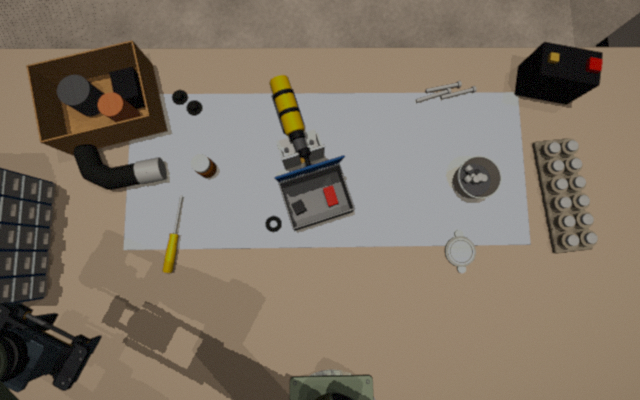

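View pics/scene0.png

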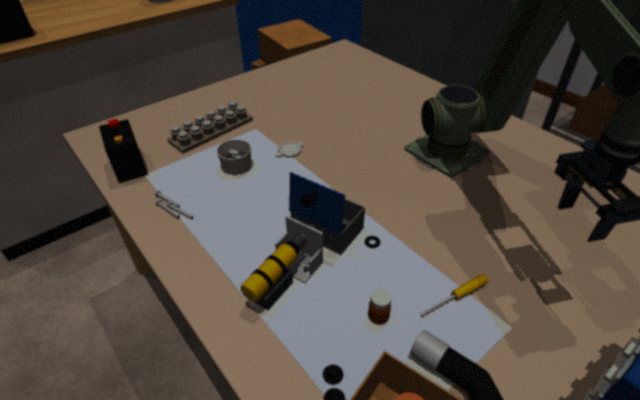

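The top view shows the box at about (317,200), with the upright lid along its upper edge from (277,178) to (343,158). The bracket, head and runner lie beyond it. I'll enlarge both views.

```bash
python3 - <<'E'
import cv2,numpy as np
a=cv2.imread("pics/top0.png")[120:240,260:370]; b=cv2.imread("pics/scene0.png")[160:290,230:380]
f=lambda c,s:cv2.resize(np.clip(c*1.6,0,255).astype('uint8'),None,fx=s,fy=s,interpolation=cv2.INTER_CUBIC)
cv2.imwrite("pics/t1.png",f(a,5)); cv2.imwrite("pics/s1.png",f(b,4.5))
E
```

```text
(no output)
```

View pics/t1.png

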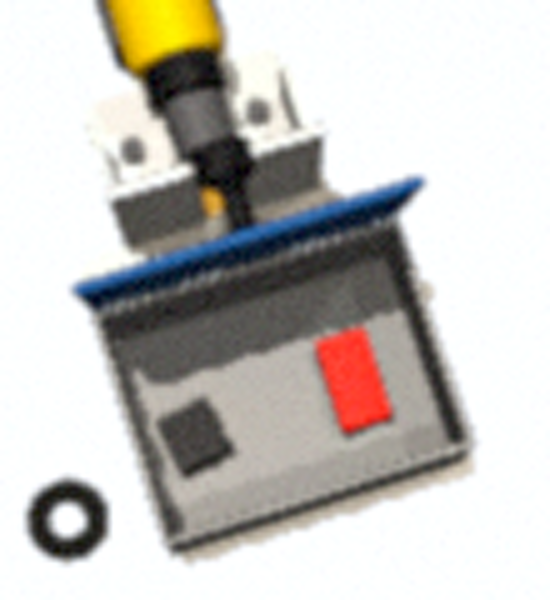

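View pics/s1.png

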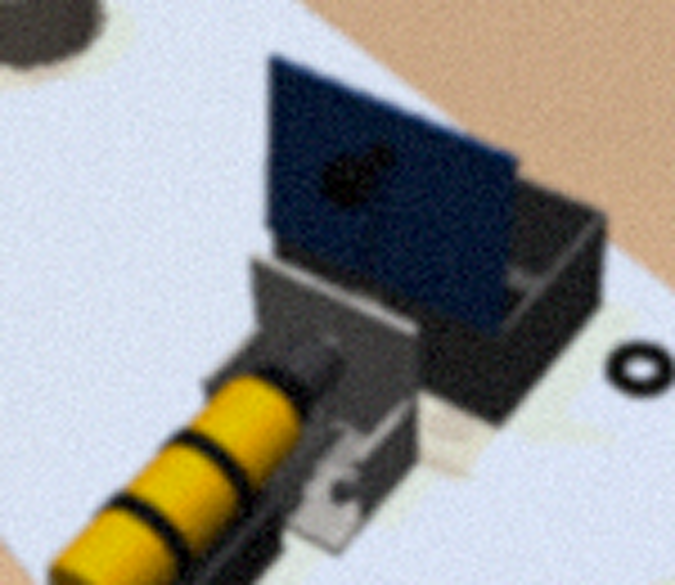

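The enlarged crops show these pixel positions:

| View | Feature | Positions |
|---|---|---|
| Top crop | Lid top corners | (75,288), (425,180) |
| Top crop | Box -x rim corners | (172,552), (468,448) |
| Top crop | Plate top | (110,192) to (325,135) |
| Scene crop | Lid corners | (270,57), (517,160), (497,332), (268,228) |
| Scene crop | Plate top corners | (252,258), (418,330) |

I'll fit all the unknowns jointly.

```bash
cat > h.py <<'E'
import numpy as np
from workcell import env, order, grab_frame, camera_model
def proj(m,P):
    p=np.linalg.inv(m["T"])@np.append(P,1); return np.array([m["cx"]+m["fx"]*p[0]/-p[2],m["cy"]+m["fy"]*-p[1]/-p[2]])
def bw(b,P): # bracket/box frame (origin hinge-foot mid, yaw deg) -> world
    c,s=np.cos(np.radians(b[2])),np.sin(np.radians(b[2])); return np.array([b[0]+c*P[0]-s*P[1],b[1]+s*P[0]+c*P[1],P[2]])
def lid(th,r,y,t): return [-r*np.cos(th)+t*np.sin(th),y,80.5+r*np.sin(th)+t*np.cos(th)]
def rowto(P): # tool-axis displacement to world P
    from scipy.spatial.transform import Rotation as R
    s=env.state(); return R.from_euler('xyz',s["ee_rot"],degrees=True).inv().apply(np.array(P)-s["ee_pos"])
E
python3 - <<'E'
from h import *
from scipy.optimize import least_squares
mt,ms=camera_model("top"),camera_model("scene")
T=lambda u,v:np.array([260+u/5,120+v/5]); S=lambda u,v:np.array([230+u/4.5,160+v/4.5])
def res(p):
    b=p[:3];th,d=p[3],p[4]
    ob=[(mt,T(75,290),lid(th,120,80,3)),(mt,T(425,180),lid(th,120,-80,3)),
    (mt,T(172,552),[-120,80,80]),(mt,T(468,446),[-120,-80,80]),
    (mt,T(110,192),[47,d+55,110]),(mt,T(325,135),[47,d-55,110]),
    (ms,S(270,57),lid(th,120,-80,6)),(ms,S(517,160),lid(th,120,80,6)),(ms,S(497,332),lid(th,0,80,6)),
    (ms,S(252,258),[47,d-55,110]),(ms,S(418,330),[47,d+55,110])]
    return np.concatenate([proj(m,bw(b,P))-q for m,q,P in ob])
r=least_squares(res,[500,50,17,1.57,0],x_scale=[10,10,1,.1,10],loss='soft_l1')
print(r.x.round(2));print(r.fun.reshape(-1,2).round(1));p=r.x
b=p[:3];print("head",bw(b,[22,p[4],70]),"pre-push",bw(b,[60,35,184]))
E
```

```text
[ 5.991e+02  4.857e+01  1.739e+01  1.450e+00 -5.600e-01]
[[-0.8  0.2]
 [-0.  -0.2]
 [-1.6 -0.6]
 [ 1.9  0.2]
 [-0.9  0.9]
 [-0.2 -1.5]
 [-0.7 -1. ]
 [-0.1 -0.7]
 [ 0.2  0.7]
 [ 0.  -2.4]
 [-0.2 -1.1]]
head [620.26665298  54.61176051  70.        ] pre-push [645.9016296   99.90543852 184.        ]
```

Fit is good to about 1–2 px: hinge (599,49), yaw 17.4°, lid about 1.45 rad. I'll turn and lift the tool and close the fingers.

```bash
echo '{"deltas": [[0, 0, -8, 0, 0, -8.5], [0, 0, -8, 0, 0, -8.5], [0, 0, -8, 0, 0, -8.5], [0, 0, -8, 0, 0, -8.5], [0, 0, -8, 0, 0, -8.5], [0, 0, 0, 0, 0, -1.3]]}' | python3 drive.py 0 20; python3 - <<'E'
from h import *
print(rowto([645,99,272]), env.state()["ee_rot"])
E
```

```text
time_s: 0.7
ee_pos: [255.8, 515.3, 273.4]
ee_rot: [179.9, 0.1, -162.5]
force: [0.3, 0.9, -1.0]
gripper_width: 46.4
gripper_force: 0.0
[-246.39838537 -513.87931898    1.15510634] [ 1.79940461e+02  6.15386711e-02 -1.62549949e+02]
```

```bash
echo '{"deltas": [[-20, -43, 0, 0, 0, 0], [-20, -43, 0, 0, 0, 0], [-20, -43, 0, 0, 0, 0], [-20, -43, 0, 0, 0, 0], [-20, -43, 0, 0, 0, 0], [-20, -43, 0, 0, 0, 0], [-20, -43, 0, 0, 0, 0], [-20, -43, 0, 0, 0, 0]]}' | python3 drive.py; echo '{"deltas": [[-20, -43, 0, 0, 0, 0], [-20, -43, 0, 0, 0, 0], [-20, -43, 0, 0, 0, 0], [-20, -40, 0, 0, 0, 0], [0, 0, 0, 0, 0, 0], [0, 0, 0, 0, 0, 0]]}' | python3 drive.py; python3 - <<'E'
from h import *
import cv2
print(rowto([645,99,184]), env.state()["ee_rot"])
m=camera_model("wrist");cv2.imwrite("pics/w1.png",grab_frame("wrist"));print(m)
E
```

```text
time_s: 1.5
ee_pos: [512.0, 232.9, 272.1]
ee_rot: [180.0, -0.1, -162.8]
force: [0.3, 1.0, 0.5]
gripper_width: 0.7
gripper_force: 0.0
time_s: 2.1
ee_pos: [638.0, 96.5, 271.3]
ee_rot: [179.9, -0.1, -162.8]
force: [-0.0, 0.9, 1.2]
gripper_width: 0.3
gripper_force: 0.0
[-7.58716734  0.1972884  87.31459115] [ 1.79938208e+02 -1.34600030e-01 -1.62814341e+02]
{'fx': 324.2643573119793, 'fy': 324.2643573119793, 'cx': 321.9706299153289, 'cy': 192.67775666560595, 'T': array([[-2.95518744e-01, -9.18881834e-01, -2.61390221e-01,
         5.64509543e+02],
       [ 9.55336708e-01, -2.84050567e-01, -8.15294379e-02,
         7.25827328e+01],
       [ 6.67878998e-04, -2.73809150e-01,  9.61783813e-01,
         4.23811638e+02],
       [ 0.00000000e+00,  0.00000000e+00,  0.00000000e+00,
         1.00000000e+00]])}
```

View pics/w1.png

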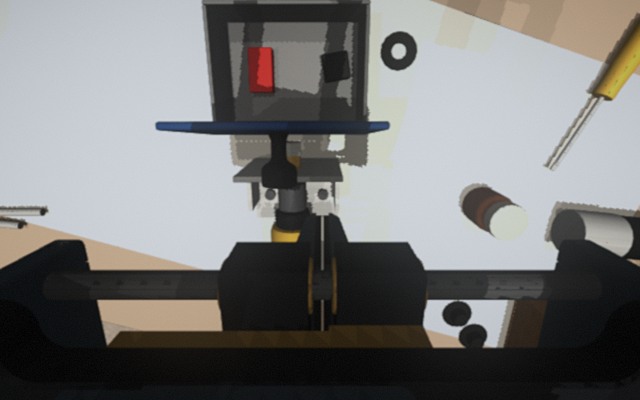

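The wrist view shows the lid's top edge from (156,126) to (389,126), the knob to the left of the closed fingers, and the plate's top edge from (233,181) to (343,181). I'll refit with these points added.

```bash
python3 - <<'E'
from h import *
from scipy.optimize import least_squares
mt,ms,mw=[camera_model(n) for n in("top","scene","wrist")]
T=lambda u,v:np.array([260+u/5,120+v/5]); S=lambda u,v:np.array([230+u/4.5,160+v/4.5]); W=lambda u,v:np.array([u,v])
def res(p):
    b=p[:3];th,d=p[3],p[4]
    ob=[(mt,T(75,290),lid(th,120,80,3)),(mt,T(425,180),lid(th,120,-80,3)),
    (mt,T(172,552),[-120,80,80]),(mt,T(468,446),[-120,-80,80]),
    (mt,T(110,192),[47,d+55,110]),(mt,T(325,135),[47,d-55,110]),
    (ms,S(270,57),lid(th,120,-80,6)),(ms,S(517,160),lid(th,120,80,6)),(ms,S(497,332),lid(th,0,80,6)),
    (ms,S(252,258),[47,d-55,110]),(ms,S(418,330),[47,d+55,110]),
    (mw,W(156,126),lid(th,120,-80,3)),(mw,W(389,126),lid(th,120,80,3)),(mw,W(233,181),[47,d-55,110]),(mw,W(343,181),[47,d+55,110])]
    return np.concatenate([proj(m,bw(b,P))-q for m,q,P in ob])
r=least_squares(res,[599,49,17,1.5,0],x_scale=[10,10,1,.1,10],loss='soft_l1')
p=r.x;print(p.round(2));print(r.fun.reshape(-1,2).round(1))
b=p[:3];th=p[3]
tcp=lambda t,r,o=0:bw(b,np.array(lid(t,r,35,6))+[16+o,0,19])
print("pre",rowto(tcp(th,85,12)))
c=np.cos(np.radians(b[2]));s=np.sin(np.radians(b[2]))
for t in np.linspace(th,0,17): 
    L=np.array(lid(t,85,35,6));print(round(t,2),(L+[16,0,19]).round(1))
print("now box frame", np.array([[c,s],[-s,c]])@(env.state()["ee_pos"][:2]-b[:2]))
E
```

```text
[ 6.0196e+02  5.0180e+01  1.7360e+01  1.4400e+00 -2.9000e-01]
[[-1.3 -0.5]
 [-0.6 -0.9]
 [-2.4 -1.8]
 [ 1.2 -1. ]
 [-1.7 -0.3]
 [-1.  -2.6]
 [-0.9 -0.5]
 [-0.3 -0.1]
 [-0.3  1.6]
 [-0.5 -1.5]
 [-0.6 -0.1]
 [-1.2 -0.1]
 [ 1.3 -0.4]
 [-0.2 -1. ]
 [ 0.2 -1.1]]
pre [25.02884765  0.35903289 87.31078438]
1.44 [ 10.8  35.  184.6]
1.35 [  3.2  35.  183.7]
1.26 [ -4.3  35.  182.3]
1.17 [-11.7  35.  180.1]
1.08 [-18.8  35.  177.3]
0.99 [-25.6  35.  173.8]
0.9 [-32.1  35.  169.8]
0.81 [-38.3  35.  165.2]
0.72 [-44.   35.  160.1]
0.63 [-49.2  35.  154.4]
0.54 [-53.8  35.  148.3]
0.45 [-57.9  35.  141.9]
0.36 [-61.4  35.  135.1]
0.27 [-64.3  35.  128. ]
0.18 [-66.6  35.  120.6]
0.09 [-68.1  35.  113.1]
0.0 [-69.   35.  105.5]
now box frame [48.03195395 34.52338291]
```

```bash
echo '{"deltas": [[0, 0, 29, 0, 0, 0], [0, 0, 29, 0, 0, 0], [0, 0, 29, 0, 0, 0], [15, 0, 0, 0, 0, 0], [10, 0, 0, 0, 0, 0]]}' | python3 drive.py; echo '{"deltas": [[6, 0, 0, 0, 0, 0], [6, 0, 0, 0, 0, 0], [6, 0, 1, 0, 0, 0], [6, 0, 2, 0, 0, 0]]}' | python3 drive.py
```

```text
time_s: 2.65
ee_pos: [612.0, 91.1, 184.8]
ee_rot: [180.0, -0.2, -162.5]
force: [0.1, 0.2, 0.2]
gripper_width: 0.7
gripper_force: 0.0
time_s: 3.05
ee_pos: [592.0, 82.9, 183.9]
ee_rot: [-180.0, 0.2, -162.6]
force: [0.8, 0.5, 2.1]
gripper_width: 0.5
gripper_force: 0.9
```

```bash
echo '{"deltas": [[7, 0, 2, 0, 0, 0], [7, 0, 3, 0, 0, 0], [7, 0, 3, 0, 0, 0], [7, 0, 4, 0, 0, 0], [6, 0, 4, 0, 0, 0], [6, 0, 5, 0, 0, 0], [6, 0, 6, 0, 0, 0], [5, 0, 6, 0, 0, 0]]}' | python3 drive.py;  python3 - <<'E'
from h import *
import cv2
print(env.state()["force"]);cv2.imwrite("pics/w2.png",grab_frame("wrist"))
E
```

```text
time_s: 3.85
ee_pos: [541.9, 67.2, 149.1]
ee_rot: [180.0, -0.0, -162.6]
force: [1.0, -0.4, 2.7]
gripper_width: 0.0
gripper_force: 0.5
[ 0.95710164 -0.36504316  2.69366552]
```

View pics/w2.png

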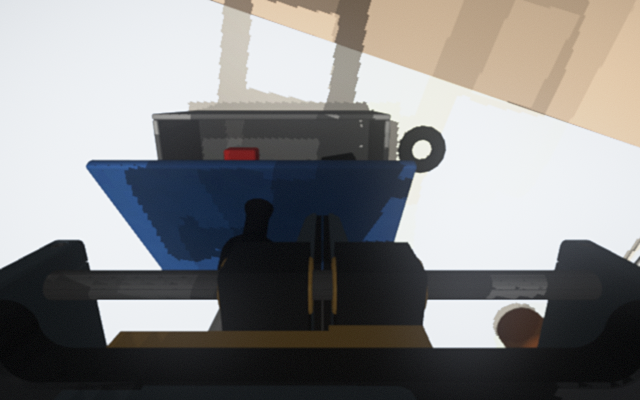

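The lid is coming down, with its free edge at row 162 and a contact force of about 3 N. I'll continue more slowly.

```bash
echo '{"deltas": [[3, 0, 4, 0, 0, 0], [2, 0, 4, 0, 0, 0], [2, 0, 4, 0, 0, 0], [2, 0, 4, 0, 0, 0], [2, 0, 4, 0, 0, 0], [1, 0, 4, 0, 0, 0], [1, 0, 4, 0, 0, 0], [1, 0, 3, 0, 0, 0]]}' | python3 drive.py; echo '{"deltas": [[1, 0, 3, 0, 0, 0], [1, 0, 3, 0, 0, 0], [0, 0, 3, 0, 0, 0], [0, 0, 2, 0, 0, 0], [0, 0, 2, 0, 0, 0]]}' | python3 drive.py
```

```text
time_s: 4.7
ee_pos: [529.2, 63.2, 118.3]
ee_rot: [180.0, -0.0, -162.6]
force: [-0.2, -0.4, -0.1]
gripper_width: 0.5
gripper_force: 0.3
time_s: 5.2
ee_pos: [527.2, 62.5, 105.5]
ee_rot: [180.0, -0.0, -162.6]
force: [-1.8, -0.1, 6.0]
gripper_width: 0.3
gripper_force: 3.7
```

```bash
echo '{"deltas": [[0, 0, 1, 0, 0, 0], [0, 0, 1, 0, 0, 0], [0, 0, 0, 0, 0, 0]]}' | python3 drive.py; echo '{"deltas": [[0, 0, 0, 0, 0, 0], [0, 0, 0, 0, 0, 0]]}' | python3 drive.py
```

```text
time_s: 5.5
ee_pos: [527.2, 62.5, 105.5]
ee_rot: [-180.0, 0.0, -162.6]
force: [-3.5, -0.0, 13.0]
gripper_width: 0.4
gripper_force: 6.3
time_s: 5.7
ee_pos: [527.2, 62.5, 105.5]
ee_rot: [-180.0, 0.0, -162.6]
force: [-4.6, -1.3, 13.1]
gripper_width: 0.4
gripper_force: 6.2
```

```bash
echo '{"deltas": [[0, 0, -20, 0, 0, 0], [0, 0, -35, 0, 0, 0], [0, 0, -35, 0, 0, 0], [-40, 9, -20, 0, 0, 0], [-40, 9, 0, 0, 0, 0], [-40, 9, 0, 0, 0, 0], [-40, 8, 0, 0, 0, 0], [0, 0, 0, 0, 0, 0]]}' | python3 drive.py 60; echo '{"deltas": [[0, 0, 0, 0, 0, 0], [0, 0, 0, 0, 0, 0]]}' | python3 drive.py; python3 - <<'E'
from h import *
import cv2
m=camera_model("wrist");f=grab_frame("wrist");cv2.imwrite("pics/w3.png",f)
np.save("w3T.npy",m["T"])
b=[601.96,50.18,17.36]
for P in([15,-.3,70],[29,-.3,70],[44,54.7,110],[44,-55.3,110],[0,80,86.5],[0,-80,86.5]):print(P,proj(m,bw(b,P)).round(1))
E
```

```text
time_s: 6.5
ee_pos: [673.0, 146.2, 211.7]
ee_rot: [180.0, 0.1, -162.5]
force: [-0.9, -0.4, 0.3]
gripper_width: 59.2
gripper_force: 0.0
time_s: 6.7
ee_pos: [668.6, 143.3, 213.6]
ee_rot: [-180.0, -0.1, -162.6]
force: [0.5, 0.3, 0.5]
gripper_width: 60.2
gripper_force: 0.0
[15, -0.3, 70] [244.4 101.2]
[29, -0.3, 70] [245.4 117.6]
[44, 54.7, 110] [305.2 139.9]
[44, -55.3, 110] [165.  139.8]
[0, 80, 86.5] [336.9  82.3]
[0, -80, 86.5] [141.   82.2]
```

View pics/w3.png

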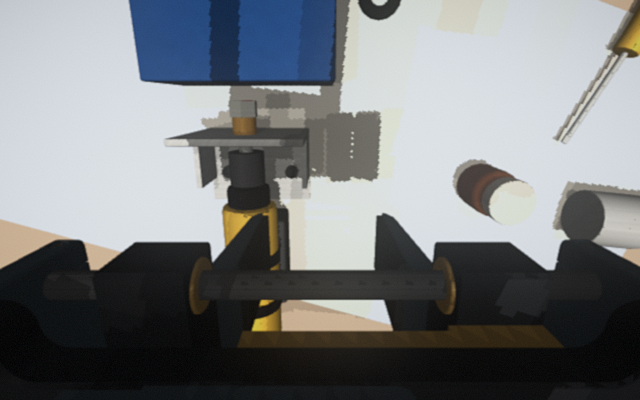

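The lid is shut, and the head is visible at about (244,108) with the brass sleeve at (245,124). The predictions agree. One enlarged crop will refine this.

```bash
python3 - <<'E'
import cv2
a=cv2.imread("pics/w3.png")[70:160,130:350]
cv2.imwrite("pics/w3c.png",cv2.convertScaleAbs(cv2.resize(a[:,20:180],None,fx=5,fy=5,interpolation=cv2.INTER_CUBIC),alpha=1.3))
E
```

```text
(no output)
```

View pics/w3c.png

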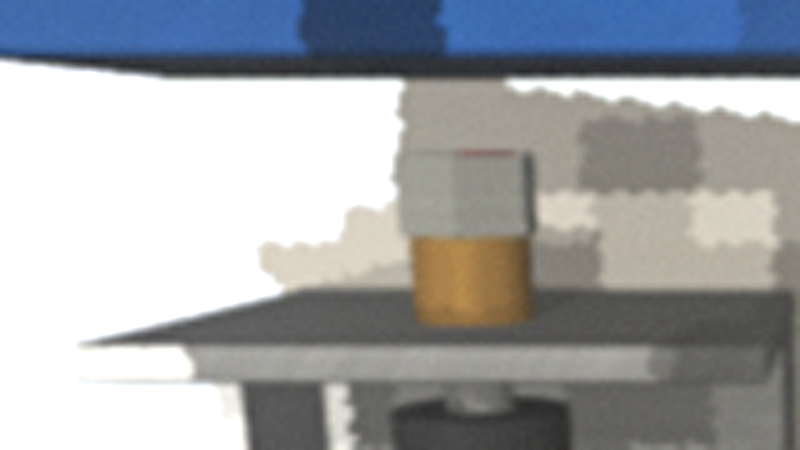

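```bash
python3 - <<'E'
from h import *
from scipy.optimize import least_squares
m=camera_model("wrist");m["T"]=np.load("w3T.npy")
W=lambda u,v:np.array([150+u/5,70+v/5])
ob=[(W(80,345),[44,-55,110],3),(W(772,345),[44,55,110],3),(W(80,380),[50,-55,110],3),(W(772,380),[50,55,110],3),
 (W(466,150),[15,0,81.5],3),(W(466,236),[29,0,81.5],3),(W(473,324),[44,0,80.5],2),(W(466,55),[0,0,86.5],2)]
f=lambda p:np.concatenate([(proj(m,bw([p[0],p[1],p[2]],P))-q)*(1 if k==3 else [0,1]) for q,P,k in ob])
r=least_squares(f,[602,50,17.4]);print(r.x,r.fun.reshape(-1,2).round(1))
hd=bw(r.x,[22,0,70]);print("head",hd, "prev",bw([601.96,50.18,17.36],[22,-.29,70]));d=rowto([hd[0],hd[1],150]);print(d,env.state()["ee_rot"])
E
```

```text
[601.06402853  50.03803562  17.20278667] [[-0.8 -0.6]
 [ 1.2 -0.1]
 [ 0.2  0.1]
 [ 1.3  0.6]
 [-1.5  0.2]
 [-0.5 -0. ]
 [-0.  -0. ]
 [-0.   0.1]]
head [622.07983607  56.54463487  70.        ] prev [623.04440366  56.46744958  70.        ]
[ 70.24645202 -68.76468798  64.03554198] [-1.79998774e+02 -3.48342763e-02 -1.62629657e+02]
```

```bash
echo '{"deltas": [[23, -23, 10, 0, 0, 0], [23, -23, 20, 0, 0, 0], [24, -23, 34, 0, 0, 0], [0, 0, 0, 0, 0, 0], [0, 0, 0, 0, 0, 0], [0, 0, 0, 0, 0, 0]]}' | python3 drive.py 60; python3 - <<'E'
from h import *
print(rowto([622.1,56.5,70]),env.state()["force"])
E
```

```text
time_s: 7.35
ee_pos: [624.6, 57.4, 151.6]
ee_rot: [-180.0, 0.2, -162.6]
force: [-0.0, -1.0, -0.4]
gripper_width: 60.1
gripper_force: 0.0
[ 2.92190598e+00 -3.90809594e-02  8.15675211e+01] [-0.02658684 -1.04368917 -0.37337415]
```

```bash
echo '{"deltas": [[2.5, 0, 10, 0, 0, 0], [0, 0, 0, 0, 0, 0], [0, 0, 0, 0, 0, 0], [0, 0, 0, 0, 0, 0]]}' | python3 drive.py 60; python3 - <<'E'
from h import *
print(rowto([622.1,56.5,70]),env.state()["force"])
E
```

```text
time_s: 7.75
ee_pos: [621.3, 56.6, 139.9]
ee_rot: [180.0, 0.0, -162.6]
force: [-0.6, -0.0, -0.2]
gripper_width: 60.1
gripper_force: 0.0
[-0.65360792 -0.35432187 69.85912267] [-0.55640416 -0.01776743 -0.17133211]
```

Within 1 mm. I'll descend gently and watch the forces.

```bash
echo '{"deltas": [[-0.6, 0, 10, 0, 0, 0], [0, 0, 10, 0, 0, 0], [0, 0, 10, 0, 0, 0], [0, 0, 0, 0, 0, 0]]}' | python3 drive.py; echo '{"deltas": [[0, 0, 10, 0, 0, 0], [0, 0, 10, 0, 0, 0], [0, 0, 10, 0, 0, 0], [0, 0, 10, 0, 0, 0], [0, 0, 0, 0, 0, 0], [0, 0, 0, 0, 0, 0]]}' | python3 drive.py; python3 - <<'E'
from h import *
print(rowto([622.1,56.5,70]),env.state()["force"])
E
```

```text
time_s: 8.15
ee_pos: [620.2, 56.4, 107.3]
ee_rot: [179.9, -0.2, -162.6]
force: [-0.4, 0.6, -0.4]
gripper_width: 60.0
gripper_force: 0.0
time_s: 8.75
ee_pos: [621.6, 56.5, 69.4]
ee_rot: [180.0, -0.0, -162.6]
force: [0.7, 0.2, 0.2]
gripper_width: 60.3
gripper_force: 0.0
[-0.48007022 -0.16992284 -0.5604594 ] [0.73911684 0.24445326 0.15925712]
```

```bash
echo '{"deltas": [[0, 0, 0, 0, 0, 0], [0, 0, 0, 0, 0, 0], [0, 0, 0, 0, 0, 0], [0, 0, 0, 0, 0, 0], [0, 0, 0, 0, 0, 0], [0, 0, 0, 0, 0, 0], [0, 0, 0, 0, 0, 0], [0, 0, 0, 0, 0, 0]]}' | python3 drive.py 0 40;echo '{"deltas": [[0, 0, 0, 0, 0, 0], [0, 0, 0, 0, 0, 0], [0, 0, 0, 0, 0, 0], [0, 0, 0, 0, 0, 0], [0, 0, 0, 0, 0, 0]]}' | python3 drive.py; python3 - <<'E'
from h import *
s=env.state();print(s["torque"],s["gripper_width"])
E
```

```text
time_s: 9.55
ee_pos: [622.0, 55.8, 69.9]
ee_rot: [-179.9, 0.0, -162.6]
force: [1.5, -5.1, 1.1]
gripper_width: 22.8
gripper_force: 40.0
time_s: 10.05
ee_pos: [622.0, 55.8, 69.9]
ee_rot: [-179.9, 0.0, -162.6]
force: [1.4, -4.9, 1.2]
gripper_width: 23.2
gripper_force: 40.0
[-0.72301953 -0.15739946  0.06564654] 23.19291445633774
```

```bash
echo '{"deltas": [[0, -0.6, 0, 0, 0, 0], [0, 0, 0, 0, 0, 0], [0, 0, 0, 0, 0, 0], [0, 0, 0, 0, 0, 0], [0, 0, 0, 0, 0, 0], [0, 0, 0, 0, 0, 0], [0, 0, 0, 0, 0, 0], [0, 0, 0, 0, 0, 0]]}' | python3 drive.py 0 50; echo '{"deltas": [[0, 0, 0, 0, 0, 0], [0, 0, 0, 0, 0, 0], [0, 0, 0, 0, 0, 0], [0, 0, 0, 0, 0, 0], [0, 0, 0, 0, 0, 0], [0, 0, 0, 0, 0, 0], [0, 0, 0, 0, 0, 0], [0, 0, 0, 0, 0, 0]]}' | python3 drive.py; python3 - <<'E'
from h import *
import cv2
f=grab_frame("wrist"); w=[]
g=grab_frame("scene");h=grab_frame("top")
k=lambda a:cv2.convertScaleAbs(cv2.resize(a,(400,400),interpolation=cv2.INTER_CUBIC),alpha=1.4)
cv2.imwrite("pics/f.png",np.hstack([k(f[100:300,220:420]),k(h[130:250,250:370])]))
for i in range(10): w.append(env.state()["gripper_width"]);grab_frame("top")
print(np.mean(w),np.std(w))
E
```

```text
time_s: 10.85
ee_pos: [622.0, 55.8, 69.9]
ee_rot: [-180.0, 0.0, -162.6]
force: [0.9, -5.3, 3.3]
gripper_width: 22.7
gripper_force: 50.0
time_s: 11.65
ee_pos: [622.0, 55.8, 69.9]
ee_rot: [-180.0, 0.0, -162.6]
force: [1.1, -5.5, 2.4]
gripper_width: 22.4
gripper_force: 50.0
22.618311151597588 0.1685728153329399
```

View pics/f.png

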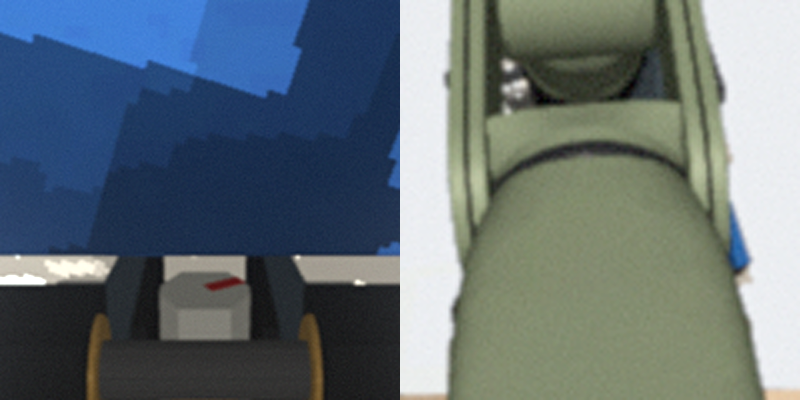

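The head sits squarely between the two pads, with the red mark at about (224,284) in the crop. I'll check that the mark stays still over time.

```bash
cat > red.py <<'E'
from h import *
f=grab_frame("wrist")[225:275,280:350].astype(int)
m=(f[...,2]-f[...,:2].max(2)); y,x=np.nonzero(m>25); w=m[y,x]; print(len(x),(x*w).sum()/w.sum(),(y*w).sum()/w.sum(),env.state()["gripper_width"],env.state()["force"].round(1))
E
python3 red.py; echo '{"deltas": [[0, 0, 0, 0, 0, 0], [0, 0, 0, 0, 0, 0], [0, 0, 0, 0, 0, 0], [0, 0, 0, 0, 0, 0], [0, 0, 0, 0, 0, 0], [0, 0, 0, 0, 0, 0], [0, 0, 0, 0, 0, 0], [0, 0, 0, 0, 0, 0]]}' | python3 drive.py >/dev/null; python3 red.py;  echo '{"deltas": [[0, 0, 0, 0, 0, 0], [0, 0, 0, 0, 0, 0], [0, 0, 0, 0, 0, 0], [0, 0, 0, 0, 0, 0], [0, 0, 0, 0, 0, 0], [0, 0, 0, 0, 0, 0], [0, 0, 0, 0, 0, 0], [0, 0, 0, 0, 0, 0]]}' | python3 drive.py >/dev/null; python3 red.py
```

```text
62 51.735115431348724 16.62008910490077 22.44644514137943 [ 1.8 -5.1  1.8]
62 51.73327928658289 16.620591811917308 22.724194304286332 [ 0.6 -4.6  2. ]
62 51.7306753458096 16.620016273393002 22.53052315182213 [ 0.4 -5.   2.6]
```

The mark is still: it moved less than 0.01 px in 1.6 s. The bolt is held and the lid is shut, so I'm handing in.

```bash
python3 -c "
from workcell import env, order, grab_frame, camera_model
print(order.job_done())"
```

```text
the job is handed in; nothing more can be done
None
```

The lid is fully shut, lowered gently, and the gripper is still holding the bolt head at 50 N with the bolt no longer turning; the job was handed in at about 14 s of the 51 s allowed.

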